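# Hold a facing plate flush on the tilted bevel bed

### The arm

A 6-joint arm with a two-finger parallel gripper is mounted at the origin on the work surface. World frame = base frame: x ahead of the robot, y to its left, z up, the work surface at z = 0. Lengths are in m, angles in rad, forces in N, time in s.
With the tool pointing down it reaches from about 0.375 to 0.925 m from the base axis. Payload 5.7 kg.
Tool frame: the origin (TCP) lies at the very end of the fingers, on their centre line; the grasp point (between the pads) lies 19 mm behind it (manip.tcp_to_grasp is the distance from the TCP to the grasp point, in m); z points along the fingers, y is the direction in which the jaws open and shut (so a half turn about z gives the same grasp; the last joint's range is limited). The gripper opens to 88 mm and grips with 3 to 60 N. Pads are 20 mm wide; open, the fingers measure 115 mm over their backs; the gripper's body (75 mm by 178 mm) begins 61 mm behind the grasp point.
Start: joints at [-1.35, 0.359, 1.51, -0, 1.272, -0.115], TCP at [0.198, -0.566, 0.223] pointing down, gripper open.
Joint ranges: [-2.97, 2.97], [-1.01, 2.36], [0.21, 2.38], [-0.96, 4.11], [0.2, 2.71], [-2.98, 2.98]. Speed limits (rad/s): [2.39, 2.39, 3.14, 3.14, 3.14, 3.14].

### API

Orientations are given as a rotation vector (axis times angle).
In Python, from plant import manip gives the robot as it stands.
- The arm moves only by the shell command python3 -m creep 'ROWS' [FORCE]. ROWS is JSON, a list that holds one entry, the list of rows, each a list of 7 numbers: the shift along the tool's x, y, z in m, then the turn, a rotation vector about the tool's x, y, z in degrees, then the closure, from -1 (fully open) to 1 (shut). In form: [[[x, y, z, ax, ay, az, jaw], ...]]. A call has 1 to 20 rows; each row is the pose to reach, as a shift and turn from the pose commanded when the call began, along the tool's axes at that moment; what a row does not reach only later rows make up. A row lasts 1/8 s, in which the tool goes at most 62.5 mm and 10.7 degrees, less where a joint would pass 70% of its speed; a pose out of reach is approached as far as the arm can. A call with a gripper value outside its range is refused whole. The fingers move at their own pace and stop on an object; FORCE is the grip in N (left out, the last holds). Time passes only in rows, so rows that repeat a pose let the fingers close. It gives the time, the measured TCP pose, the force and the opening at its end, in the units of the state.
- manip.state(): the state, without advancing time (a new reading comes with each control period).
- manip.get_image(name): name is "scene" or "side" or "wrist"; returns the picture (384x512x3 uint8, blue, green, red); there is no depth.
- manip.camera_params(name): a dict with "mtx" (3x3 intrinsics, pixels), "position" and "rotation" of the camera in the world; the wrist camera has in their place "tool_from_camera" (4x4, takes a point from camera to tool coordinates, whose origin is the TCP and whose axes are the flange's). Camera axes: x right, y down, z forward; pixel columns grow to the right and rows downward; lengths in m; the calibration is good to about 2 mm. A picture is of the moment at which its call begins: read the wrist's pose just before it. camera_params takes no time and is no camera call.
- manip.job_done(): hands the job in, once; it reports no verdict.
The state is a dict: "time": time; "q": joint angles; "joint_vel": joint speeds; "effort": joint torques, N m; "tool_pos": TCP position; "eef_rot": TCP orientation; "contact_force": force on the tool from outside, world axes, zero at the start; "moment": the same for the moment, N m; "gripper_width": finger opening in m.
Only numpy, scipy, OpenCV 4.12 (cv2) and the standard library are available. Lean on these libraries where they do the work, as an engineer would, in place of code of your own. Each camera call takes 0.05 s, during which the arm holds its last target.

### The job

Pick up the pale facing plate by its blue grip block and bring it to the sloped aluminium bed of the bevel jig; the slope differs every time, so tilt the plate to match it by feel. Press it down lightly, centred on the bed with its long side running up the slope, until it sits flush on both black rubber strips, the upper and the lower, without rocking to either side. Finish while still gripping it and keeping a light pressure on it, as if a workmate were about to screw it on from below: do not let go, do not press hard, and leave the glue bottle, the offcut and the screwdriver where they are.

Things in the scene. Friction and masses are not known exactly. Their poses are not given: they have to be found in the camera images.
- plate_mid (a point): Loose facing plate, 0.14-0.28 kg, lying flat on the bench: pale board 110 x 70 x 14 mm (x, y, z) with a blue grip block 40 x 22 x 40 mm (x, y, z) on the middle of its top, 54 mm high in all. This point: on its centre line, 27 mm above its underside (13 mm above the board's top). x along the long side, y across the board and the block's 22 mm thickness, z up. Same when turned half round about z.
- plate_sole (a point): Middle of the facing plate's flat underside, 27 mm below plate_mid, same axes. Held lightly by the block's sides, the plate can swing about y in the grip when one of its ends meets the bed first.
- bed_mid (a point): Middle between the two black strips on the jig's sloped bed, in the plane of their tops, 95 mm above the bench. The slope turns about the y axis through this point, so it stays here at every slope. Axes are those of the LEVEL jig base: z up, y along the bed's level direction; the bed climbs towards +x, so its face looks up and back to -x, towards the robot: normal (-sin slope, 0, cos slope) in these axes.
- jig: Bevel jig, fixed to the bench. Plywood base 150 x 150 x 14 mm, two cheeks 134 mm apart over their outsides (y), tops 90 mm above the bench. Between them an aluminium bed 130 mm long up the slope, 90 mm wide, locked at an unknown slope of 14 to 32 degrees: feel or see it. Across it two black rubber strips 20 x 64 x 4 mm, centred 40 mm up and down the slope from its middle. Origin under the base.
- glue: Bystander: white glue bottle with red cap, 56 mm across, 130 mm high; origin at the centre of its underside.
- offcut: Bystander: dark wood offcut 45 x 70 x 28 mm; origin at the centre of its underside.
- driver: Bystander: screwdriver with an orange handle, lying on the bench along its x axis.
Mind the look-alikes: they are no part of the job. Several things have the shape of the jig; the one meant has the colours described above. Of the things that look like the part that bears plate_mid, take the one that is farthest to the robot's left at the start.

How it is judged:
On the way, in this order (a step that is already met when the one before it is completed fails the run):
1. the plate is gripped and lifted clear of the bench (height (world z) of plate_sole above 0.04 m and contact force between the fingers and plate above 1 N), for 0.2 s.
2. the gripped plate touches the jig's bed (contact force between plate and jig above 0.5 N and contact force between the fingers and plate above 1 N), for 0.1 s.
At the end, for the whole second after the job is handed in: The plate presses on both the upper and the lower strip (over 0.3 N each; 4 to 35 N in all), leans under 0.035 rad to either side, its middle within 14 mm of the bed's middle, its width within 0.15 rad of the bed's level direction; it is still, and still gripped (over 2 N) (contact force between plate and strip_up above 0.3 N and contact force between plate and strip_low above 0.3 N and contact force between plate and jig between 4 and 35 N and contact force between the fingers and plate above 2 N and distance between plate_sole and bed_mid below 0.014 m and angle between the y axis of plate_mid and the y axis of bed_mid, either way round below 0.15 rad and angle between plate_mid's own y axis and vertical between 1.5358 and 1.6058 rad and linear speed of plate below 0.01 m/s); the arm keeps its last pose, push and grip.
It fails at once if the plate is pressed hard on the jig (over 50 N) (contact force between plate and jig above 50 N).
It fails at once if the glue bottle is moved more than 20 mm (distance of glue from where it was at the start of the episode above 0.02 m).
It fails at once if the offcut is moved more than 20 mm (distance of offcut from where it was at the start of the episode above 0.02 m).
It fails at once if the screwdriver is moved more than 20 mm (distance of driver from where it was at the start of the episode above 0.02 m).
It also fails if it takes over 51 s, if anything falls off the work surface, if the arm or the gripper's body presses on something with over 40 N, if the wrist force passes 120 N, or if a joint passes its speed limit or range.

## Working session

There is one attempt and no reset: what is moved stays moved. The work goes in short steps, Python scripts to look and compute and a shell command to move; the robot and the scene stay as the last step left them, time stands still between calls to the robot, and variables do not carry over. Pictures are saved under pics/ and viewed, and the job is handed in when it is done.

```bash
ls; mkdir -p pics
python3 - <<'E'
from plant import manip
import cv2
s=manip.state(); print(s)
for n in ("scene","side","wrist"):
    cv2.imwrite(f"pics/{n}0.png",manip.get_image(n))
    print(n,manip.camera_params(n))
E
```

```text
pics
{'time': 0.0, 'q': array([-1.35006052e+00,  3.59492057e-01,  1.51148392e+00,  1.19329363e-05,
        1.27250676e+00, -1.15106872e-01]), 'joint_vel': array([ 0.00051086, -0.00051968,  0.00046115,  0.00055572, -0.00023576,
       -0.00053764]), 'effort': array([-2.55972169e-03, -5.15388501e+01, -2.70727444e+01,  6.72087749e-02,
        3.49628215e-02, -1.41354903e-04]), 'tool_pos': array([ 0.19757153, -0.56576734,  0.22179773]), 'eef_rot': array([-3.09554341e+00, -5.24743714e-01,  1.38760663e-04]), 'contact_force': array([0.27848621, 0.39319967, 0.15216787]), 'moment': array([ 0.00117546, -0.00990719, -0.03728375]), 'gripper_width': 0.08791628452495831}
scene {'mtx': array([[432.29353922,   0.        , 260.34242416],
       [  0.        , 432.29353922, 188.33135575],
       [  0.        ,   0.        ,   1.        ]]), 'position': array([0.88191526, 0.29008353, 0.81074162]), 'rotation': array([-1.17571458, -2.58666851,  0.68216983])}
side {'mtx': array([[386.25155399,   0.        , 255.73397358],
       [  0.        , 386.25155399, 199.55521881],
       [  0.        ,   0.        ,   1.        ]]), 'position': array([0.52849164, 0.48721759, 0.65073969]), 'rotation': array([-0.13113766,  2.9148452 , -1.08796955])}
wrist {'mtx': array([[282.19334538,   0.        , 252.76182413],
       [  0.        , 282.19334538, 188.2955332 ],
       [  0.        ,   0.        ,   1.        ]]), 'tool_from_camera': array([[-4.97093159e-04, -9.58549461e-01, -2.84925750e-01,
         7.92511303e-02],
       [ 9.99999803e-01, -3.67356397e-04, -5.08777405e-04,
        -1.62409771e-05],
       [ 3.83019010e-04, -2.84925947e-01,  9.58549455e-01,
        -1.60978140e-01],
       [ 0.00000000e+00,  0.00000000e+00,  0.00000000e+00,
         1.00000000e+00]])}
```

View pics/scene0.png

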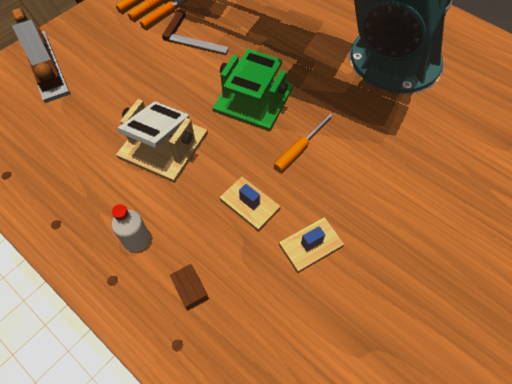

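View pics/side0.png

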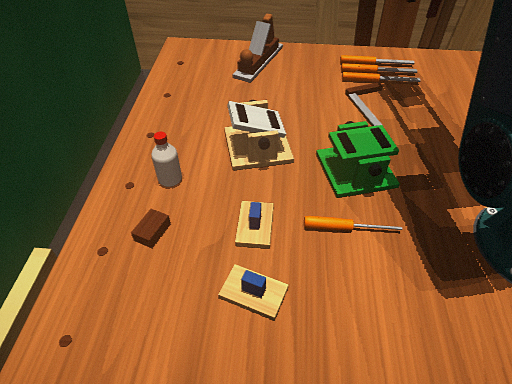

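View pics/wrist0.png

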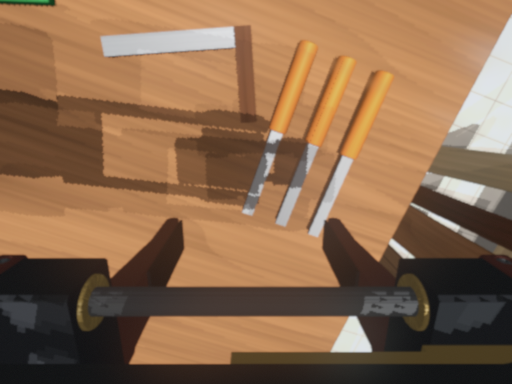

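Scene view: candidate plates are at (250,203) and (312,244). Jigs are the plywood and aluminium one at (160,135) and an all-green one at (255,90). The screwdriver is at (300,145), the bottle at (132,228) and the offcut at (189,286). Next I measure all of these.

```bash
cat > h.py <<'E'
import numpy as np,cv2
from plant import manip
from scipy.spatial.transform import Rotation as R
def cam(n):
    c=manip.camera_params(n); return c["mtx"],R.from_rotvec(c["rotation"]).as_matrix(),np.array(c["position"])
def ray(n,px):
    K,Rm,p=cam(n); d=Rm@np.linalg.solve(K,[px[0],px[1],1.]); return p,d/np.linalg.norm(d)
def onz(n,px,z):
    p,d=ray(n,px); return p+d*(z-p[2])/d[2]
def tri(a,pa,b,pb):
    p1,d1=ray(a,pa);p2,d2=ray(b,pb)
    t=np.linalg.lstsq(np.c_[d1,-d2],p2-p1,rcond=None)[0]
    x,y=p1+t[0]*d1,p2+t[1]*d2; return (x+y)/2,np.linalg.norm(x-y)
E
python3 - <<'E'
from h import *
for n in ("scene","side"):
    im=cv2.imread(f"pics/{n}0.png"); hsv=cv2.cvtColor(im,cv2.COLOR_BGR2HSV)
    def blobs(lab,lo,hi,z,mina=60):
        m=cv2.inRange(hsv,lo,hi)
        cs,_=cv2.findContours(m,cv2.RETR_EXTERNAL,cv2.CHAIN_APPROX_NONE)
        for c in cs:
            if cv2.contourArea(c)<mina: continue
            M=cv2.moments(c);u=M['m10']/M['m00'],M['m01']/M['m00']
            print(n,lab,np.round(u,1),M['m00'],np.round(onz(n,u,z),3))
    blobs("blue",(110,120,30),(130,255,255),.035)
    blobs("pale",(15,60,130),(28,150,255),.014,300)
    blobs("orange",(8,200,180),(18,255,255),.012)
    blobs("red",(0,200,100),(4,255,255),.12,40)
    blobs("dark",(0,60,20),(14,220,95),.028,300)
print(onz("scene",(300,145),.0))
s=cv2.imread("pics/scene0.png");d=cv2.imread("pics/side0.png")
cv2.imwrite("pics/c1.png",np.hstack([cv2.resize(s[90:190,100:220],None,fx=3.3,fy=3.3,interpolation=2),cv2.resize(d[85:185,215:335],None,fx=3.3,fy=3.3,interpolation=2)]))
cv2.imwrite("pics/c2.png",np.hstack([cv2.resize(s[170:280,215:350],None,fx=2.9,fy=2.9,interpolation=2),cv2.resize(d[190:325,205:300],None,fx=2.36,fy=2.363,interpolation=2)[:319]]))
E
```

```text
scene blue [313.4 235.3] 158.5 [0.555 0.15  0.035]
scene blue [249.  192.5] 129.5 [ 0.567 -0.008  0.035]
scene pale [310.8 243.4] 1745.0 [0.564 0.153 0.014]
scene pale [249.5 202.3] 1487.0 [0.575 0.001 0.014]
scene pale [149.4 160.5] 623.5 [ 0.642 -0.234  0.014]
scene orange [291.2 151.6] 345.0 [ 0.417 -0.015  0.012]
scene orange [156.4  12.5] 179.5 [ 0.301 -0.588  0.012]
scene orange [140.9   6.9] 138.0 [ 0.314 -0.638  0.012]
scene red [118.8 210.7] 122.5 [ 0.782 -0.125  0.12 ]
scene dark [48.3 76.2] 378.0 [ 0.644 -0.594  0.028]
scene dark [498.2  19.4] 324.5 [-0.279  0.139  0.028]
scene dark [390.5  31.5] 2013.5 [-0.045 -0.053  0.028]
scene dark [307.4  69.1] 6686.5 [ 0.207 -0.135  0.028]
side blue [253.5 278.5] 199.0 [0.561 0.142 0.035]
side blue [255.  209.4] 122.5 [ 0.573 -0.018  0.035]
side pale [253.8 292.5] 1373.5 [0.559 0.159 0.014]
side pale [ 20.9 289.4] 1433.5 [0.98  0.19  0.014]
side pale [254.5 224.9] 946.5 [0.571 0.006 0.014]
side pale [241.9 144.6] 405.0 [ 0.625 -0.24   0.014]
side orange [328.9 221.3] 404.0 [ 0.418 -0.019  0.012]
side orange [361.   74.8] 131.0 [ 0.3   -0.595  0.012]
side orange [359.9  66. ] 119.5 [ 0.299 -0.646  0.012]
side orange [357.5  57.5] 121.5 [ 0.303 -0.698  0.012]
side red [159.4 135.2] 61.0 [ 0.787 -0.133  0.12 ]
side dark [436.9 207.3] 9620.5 [ 0.193 -0.064  0.028]
side dark [ 95.2 168.1] 1314.5 [ 0.949 -0.112  0.028]
side dark [258.7  54.2] 513.0 [ 0.619 -0.659  0.028]
side dark [435.9  23.2] 1019.0 [ 0.011 -0.934  0.028]
side dark [396.9  23.1] 1542.5 [ 0.149 -0.921  0.028]
side dark [364.5  22.4] 668.5 [ 0.263 -0.915  0.028]
[ 0.38233567 -0.01608491  0.        ]
```

View pics/c1.png

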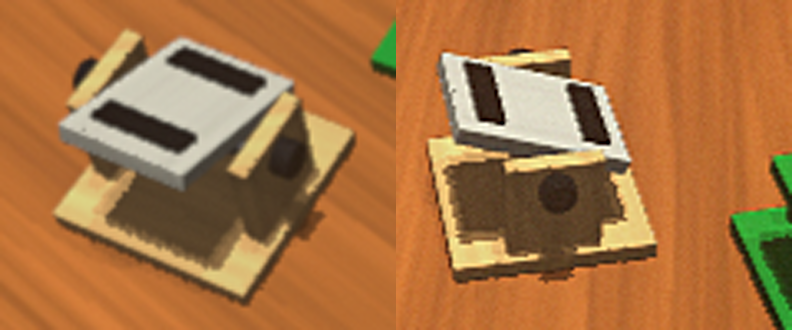

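View pics/c2.png

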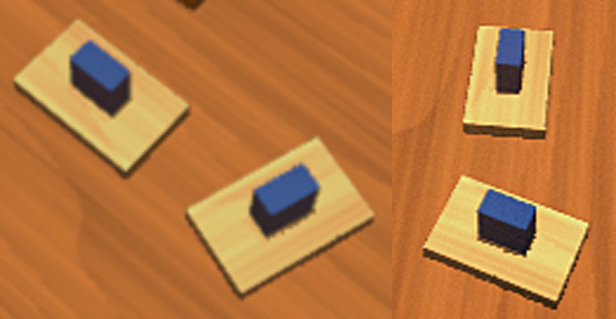

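The crop confirms it: the plate at scene (312,244) has y≈0.155 against ≈0.0 for the other, so it is the one farthest left. The jig meant is the plywood and aluminium one. Now I measure the plate's pose and the jig's strips and slope precisely.

Run:
```python
from h import *
def rot(v): return np.degrees(np.arctan2(v[1],v[0]))
strips={}
for n,roi in (("scene",(115,95,200,150)),("side",(225,95,290,140))):
    im=cv2.imread(f"pics/{n}0.png"); hsv=cv2.cvtColor(im,cv2.COLOR_BGR2HSV)
    # plate
    m=cv2.inRange(hsv,(15,60,110),(28,190,255))|cv2.inRange(hsv,(108,100,20),(132,255,255))
    cs,_=cv2.findContours(m,0,1)
    c0={"scene":(311,243),"side":(254,290)}[n]
    c=[c for c in cs if cv2.pointPolygonTest(c,c0,False)>0][0]
    P=np.array([onz(n,p,.014)[:2] for p in c[:,0]])
    r=cv2.minAreaRect((P*1000).astype(np.float32)); print(n,"plate rect",r)
    # blue top
    m=cv2.inRange(hsv,(108,150,90),(125,255,255)); cs,_=cv2.findContours(m,0,1)
    for c in cs:
        if cv2.contourArea(c)>60:
            M=cv2.moments(c);P=np.array([onz(n,p,.054)[:2]*1000 for p in c[:,0]],np.float32)
            print(" bluetop",np.round(onz(n,(M['m10']/M['m00'],M['m01']/M['m00']),.054),4),cv2.minAreaRect(P))
    # strips
    x0,y0,x1,y1=roi; g=hsv[y0:y1,x0:x1,2]; 
    m=(g<75).astype(np.uint8); k,l,st,ce=cv2.connectedComponentsWithStats(m)
    for i in range(1,k):
        if st[i,4]>50:
            pts=np.argwhere(l==i)[:,::-1].astype(np.float32)
            print(" dark",ce[i]+[x0,y0],st[i], [np.round(x,1).tolist() for x in cv2.boxPoints(cv2.minAreaRect(pts))+np.float32([x0,y0])])
```

```text
scene plate rect ((562.1185913085938, 152.89776611328125), (70.9109878540039, 111.38045501708984), 71.6432113647461)
 dark [165.24503311 110.98675497] [ 36  10  29  13 151] [[150.8000030517578, 108.4000015258789], [152.89999389648438, 103.19999694824219], [179.5, 113.5999984741211], [177.5, 118.80000305175781]]
 dark [143.26984127 127.83597884] [ 13  26  31  15 189] [[127.5999984741211, 124.9000015258789], [130.10000610351562, 118.9000015258789], [158.60000610351562, 130.60000610351562], [156.10000610351562, 136.60000610351562]]
 dark [166.55405405 135.98648649] [41 30 23 22 74] [[154.5, 144.10000610351562], [178.0, 124.9000015258789], [180.1999969482422, 127.69999694824219], [156.6999969482422, 146.89999389648438]]
 dark [185.54644809 138.80327869] [ 60  34  19  21 183] [[174.6999969482422, 144.39999389648438], [187.1999969482422, 126.4000015258789], [198.10000610351562, 134.0], [185.5, 152.0]]
side plate rect ((560.2785034179688, 152.04388427734375), (70.08392333984375, 110.63597869873047), 71.69854736328125)
 bluetop [0.56   0.1523 0.054 ] ((560.3007202148438, 152.1551971435547), (19.55271339416504, 36.74552917480469), 70.76189422607422)
 dark [241.69117647 113.08823529] [ 11   9  12  19 136] [[235.8000030517578, 104.0999984741211], [242.8000030517578, 102.30000305175781], [247.6999969482422, 121.80000305175781], [240.60000610351562, 123.5999984741211]]
 dark [272.96031746 119.46031746] [ 42  16  13  18 126] [[266.70001220703125, 111.0999984741211], [273.0, 109.0], [279.29998779296875, 127.9000015258789], [273.0, 130.0]]
```

Run:
```python
from h import *
L,e1=tri("scene",(165.25,111),"side",(272.96,119.46)); U,e2=tri("scene",(143.27,127.84),"side",(241.69,113.09))
print(L,U,e1,e2,np.linalg.norm(U-L),(U+L)/2)
d=U-L; print("slope",np.degrees(np.arctan2(d[2],np.hypot(d[0],d[1]))),"yaw",np.degrees(np.arctan2(d[1],d[0])))
# strip ends, for level direction
for nm,a,b in (("low",((152,106),(178.5,116)),((269.8,110),(276,129))),("up",((129,122),(157.3,133.6)),((239.3,103),(244.2,122.7)))):
    # scene left-top end is far from cam: match
    p,ea=tri("scene",a[0],"side",b[0]); q,eb=tri("scene",a[1],"side",b[1])
    v=q-p; print(nm,p,q,ea,eb,np.linalg.norm(v),"ydir yaw",np.degrees(np.arctan2(v[1],v[0])))
# centers on z=0.095 plane
for n,a,b in (("scene",(165.25,111),(143.27,127.84)),("side",(272.96,119.46),(241.69,113.09))):
    print(n,onz(n,(np.add(a,b))/2,.095))
# cheek / plywood base fit
for n,c0 in (("scene",(150,160)),("side",(242,145))):
    pass
s=manip.state(); print(R.from_rotvec(s['eef_rot']).as_matrix().round(3))
```

```text
[ 0.55213129 -0.26333861  0.07786976] [ 0.62442177 -0.24299881  0.10631165] 0.0014283053773056185 0.0014806819172989542 0.08030294443096223 [ 0.58827653 -0.25316871  0.09209071]
slope 20.7433473009185 yaw 15.714582631318839
low [ 0.56242358 -0.29341244  0.08166137] [ 0.54245124 -0.23253548  0.07539626] 0.0034879582614544984 0.0005428701074709242 0.06437507645289861 ydir yaw 108.16348024671524
up [ 0.63423912 -0.27415411  0.11045913] [ 0.61494776 -0.21198473  0.10387405] 0.003811111980270693 0.00046789540493368296 0.0654259208686251 ydir yaw 107.23928926987696
scene [ 0.59104358 -0.25026695  0.095     ]
side [ 0.58822953 -0.25043911  0.095     ]
[[ 0.944  0.33  -0.   ]
 [ 0.33  -0.944  0.001]
 [ 0.    -0.001 -1.   ]]
```

Bed middle is about (0.589,-0.251,0.095), yaw about 16.5° and slope about 20.7°. The strip spacing comes out at 80.3 mm and the strip length at about 65 mm, which match the given sizes. Plate: centre (0.561,0.1525), long side at yaw -18.3°. Now a helper to convert targets into rows.

```bash
cat >> h.py <<'E'
def tgt(yaw,slope=0):
    "tool orientation: z down, x at yaw (deg), tilted about tool y by slope"
    y=np.radians(yaw); Z=np.array([[np.cos(y),np.sin(y),0],[np.sin(y),-np.cos(y),0],[0,0,-1.]])
    return Z@R.from_euler('y',slope,degrees=True).as_matrix()
def need(pos,Rt):
    s=manip.state(); R0=R.from_rotvec(s['eef_rot']).as_matrix()
    print("t",s['time'],"pos",s['tool_pos'].round(4),"shift mm",(1000*R0.T@(np.array(pos)-s['tool_pos'])).round(1),"turn deg",np.degrees(R.from_matrix(R0.T@Rt).as_rotvec()).round(2),"F",np.round(s['contact_force'],2),"w",s['gripper_width'])
E
python3 - <<'E'
from h import *
need((.561,.1525,.15),tgt(-18.3))
E
```

```text
t 0.15 pos [ 0.1976 -0.566   0.222 ] shift mm [ 579.8 -558.5   72.9] turn deg [-8.000e-02  2.000e-02  3.754e+01] F [ 0.61 -0.36 -0.5 ] w 0.08817598103711644
```

```bash
python3 -m creep '[[[0.58,-0.5585,0,0,0,37.5,-1],[0.58,-0.5585,0,0,0,37.5,-1],[0.58,-0.5585,0,0,0,37.5,-1],[0.58,-0.5585,0,0,0,37.5,-1],[0.58,-0.5585,0,0,0,37.5,-1],[0.58,-0.5585,0,0,0,37.5,-1],[0.58,-0.5585,0,0,0,37.5,-1],[0.58,-0.5585,0,0,0,37.5,-1],[0.58,-0.5585,0,0,0,37.5,-1],[0.58,-0.5585,0,0,0,37.5,-1],[0.58,-0.5585,0,0,0,37.5,-1],[0.58,-0.5585,0,0,0,37.5,-1],[0.58,-0.5585,0.073,0,0,37.5,-1],[0.58,-0.5585,0.073,0,0,37.5,-1],[0.58,-0.5585,0.073,0,0,37.5,-1],[0.58,-0.5585,0.073,0,0,37.5,-1]]]' 15
python3 - <<'E'
from h import *
need((.561,.1525,.02),tgt(-18.3))
s=manip.state();im=manip.get_image("wrist");cv2.imwrite("pics/w1.png",im)
c=manip.camera_params("wrist");T=c["tool_from_camera"];Rt=R.from_rotvec(s['eef_rot']).as_matrix()
def pr(p):
    pt=Rt.T@(np.array(p)-s['tool_pos']); pc=np.linalg.inv(T)@np.r_[pt,1]; u=c["mtx"]@pc[:3]; return u[:2]/u[2]
hsv=cv2.cvtColor(im,cv2.COLOR_BGR2HSV)
def un(u,z):
    d=Rt@T[:3,:3]@np.linalg.solve(c["mtx"],[u[0],u[1],1]); p=s['tool_pos']+Rt@T[:3,3]; return p+d*(z-p[2])/d[2]
m=cv2.inRange(hsv,(108,150,60),(128,255,255)); cs,_=cv2.findContours(m,0,1)
for k in cs:
    if cv2.contourArea(k)>100:
        P=np.array([un(q,.054)[:2]*1000 for q in k[:,0]],np.float32); print("blue top",cv2.minAreaRect(P),cv2.boundingRect(k))
m=cv2.inRange(hsv,(15,60,110),(28,190,255)); cs,_=cv2.findContours(m,0,1)
for k in cs:
    if cv2.contourArea(k)>1000:
        P=np.array([un(q,.014)[:2]*1000 for q in k[:,0]],np.float32); print("board",cv2.minAreaRect(P),cv2.boundingRect(k))
print(pr((.561,.1525,.054)))
E
```

```text
time: 2.15
tool_pos: [0.5613, 0.1514, 0.1504]
eef_rot: [3.102, -0.499, 0.001]
contact_force: [-0.2, 0.3, -0.1]
gripper_width: 0.0877
t 2.15 pos [0.5613 0.1514 0.1504] shift mm [ -0.7  -1.  130.4] turn deg [ 0.01 -0.02  0.04] F [-0.16  0.33 -0.06] w 0.08772453619961607
board ((562.5825805664062, 153.22483825683594), (71.69112396240234, 110.0491943359375), 71.70314025878906) (217, 128, 70, 99)
board ((582.424072265625, 0.4596214294433594), (90.09100341796875, 113.1893539428711), 0.1973031759262085) (328, 72, 120, 99)
[252.52159545 191.46468117]
```

View pics/w1.png

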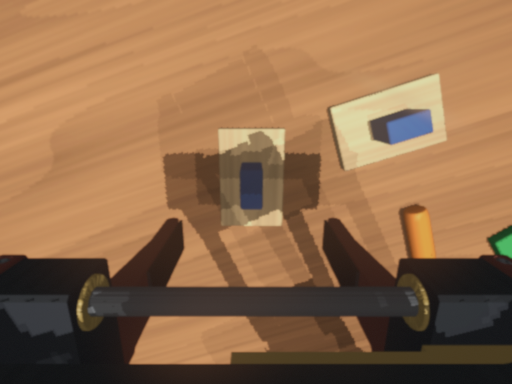

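The wrist view shows the plate at (251,178), aligned and centred between the fingers. It measures (0.5625,0.153) with long side at -18.3°, agreeing with the fixed cameras. I descend and close.

```bash
python3 -m creep '[[[0,-0.001,0.06,0,0,0,-1],[0,-0.0015,0.11,0,0,0,-1],[0,-0.0015,0.13,0,0,0,-1],[0,-0.0015,0.13,0,0,0,-1],[0,-0.0015,0.13,0,0,0,1],[0,-0.0015,0.13,0,0,0,1],[0,-0.0015,0.13,0,0,0,1],[0,-0.0015,0.13,0,0,0,1],[0,-0.0015,0.13,0,0,0,1],[0,-0.0015,0.13,0,0,0,1],[0,-0.0015,0.13,0,0,0,1],[0,-0.0015,0.13,0,0,0,1]]]' 20
python3 - <<'E'
from h import *
need((.5615,.153,.20),tgt(-18.3))
E
```

```text
time: 3.7
tool_pos: [0.5616, 0.1534, 0.0196]
eef_rot: [-3.102, 0.498, 0.0]
contact_force: [-0.2, -0.2, -1.1]
gripper_width: 0.0222
t 3.7 pos [0.5616 0.1534 0.0196] shift mm [  -0.     0.4 -180.4] turn deg [0.   0.02 0.04] F [-0.24 -0.24 -1.13] w 0.022242458300350938
```

```bash
python3 -m creep '[[[0,0,-0.06,0,0,0,1],[0,0,-0.12,0,0,0,1],[0,0,-0.18,0,0,0,1],[0,0,-0.18,0,0,0,1],[0,0,-0.18,0,0,0,1],[0,0,-0.18,0,0,0,1]]]'
python3 - <<'E'
from h import *
b=np.array([.589,-.2515,.095]);y=np.radians(16.5);sl=np.radians(20.7)
n=np.array([-np.sin(sl)*np.cos(y),-np.sin(sl)*np.sin(y),np.cos(sl)])
print(b+n*.08)
need(b+n*.08,tgt(16.5,20.7))
print(manip.state()['moment'])
cv2.imwrite("pics/s2.png",np.hstack([manip.get_image("side")]))
E
```

```text
time: 4.45
tool_pos: [0.56, 0.1531, 0.1974]
eef_rot: [3.101, -0.498, -0.007]
contact_force: [0.1, -0.0, -2.4]
gripper_width: 0.0219
[ 0.56188651 -0.25953138  0.16983552]
t 4.45 pos [0.56   0.1531 0.1974] shift mm [131.2 391.2  27.8] turn deg [  6.31  20.31 -34.38] F [ 0.1  -0.03 -2.42] w 0.021907194956561397
[ 0.03967194 -0.01078075  0.03536121]
```

View pics/s2.png

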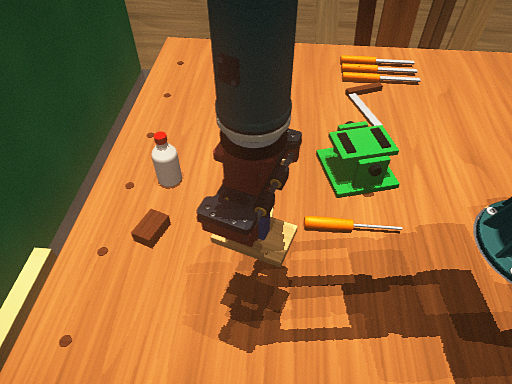

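```bash
python3 -m creep '[[[0.02,0.05,0,1.5,5,-8.5,1],[0.038,0.11,0,3,10,-17,1],[0.056,0.165,0,4.5,15,-25.5,1],[0.074,0.22,0,6.3,20.3,-34.4,1],[0.092,0.275,0,6.3,20.3,-34.4,1],[0.111,0.33,0,6.3,20.3,-34.4,1],[0.125,0.37,0.01,6.3,20.3,-34.4,1],[0.131,0.391,0.02,6.3,20.3,-34.4,1],[0.131,0.391,0.028,6.3,20.3,-34.4,1],[0.131,0.391,0.028,6.3,20.3,-34.4,1],[0.131,0.391,0.028,6.3,20.3,-34.4,1]]]'
python3 - <<'E'
from h import *
b=np.array([.589,-.2515,.095]);y=np.radians(16.5);sl=np.radians(20.7)
n=np.array([-np.sin(sl)*np.cos(y),-np.sin(sl)*np.sin(y),np.cos(sl)])
need(b+n*.08,tgt(16.5,20.7))
print(manip.state()['moment'])
for n in ("scene","side","wrist"): cv2.imwrite(f"pics/{n}3.png",manip.get_image(n)) 
a=cv2.imread("pics/scene3.png")[60:200,80:260];b=cv2.imread("pics/side3.png")[60:200,190:370]
cv2.imwrite("pics/c3.png",cv2.resize(np.hstack([a,b]),None,fx=2.2,fy=2.2,interpolation=2))
E
```

```text
time: 5.88
tool_pos: [0.5633, -0.2572, 0.1712]
eef_rot: [-3.007, -0.439, -0.554]
contact_force: [0.1, 0.5, -1.2]
gripper_width: 0.0224
t 5.875 pos [ 0.5633 -0.2572  0.1712] shift mm [-2.3  1.9  0.6] turn deg [-0.08 -0.19  0.08] F [ 0.08  0.53 -1.2 ] w 0.02238845063641219
[0.02730223 0.27737852 0.01983348]
```

View pics/c3.png

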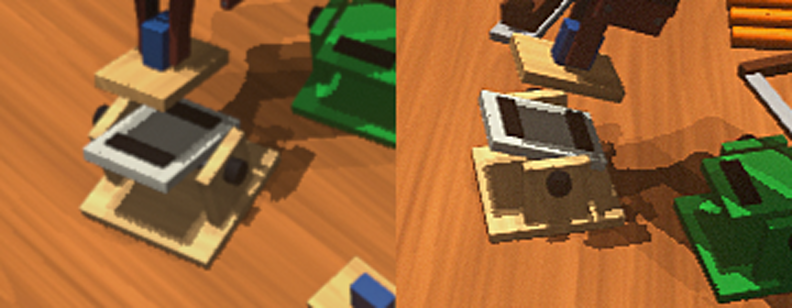

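View pics/wrist3.png

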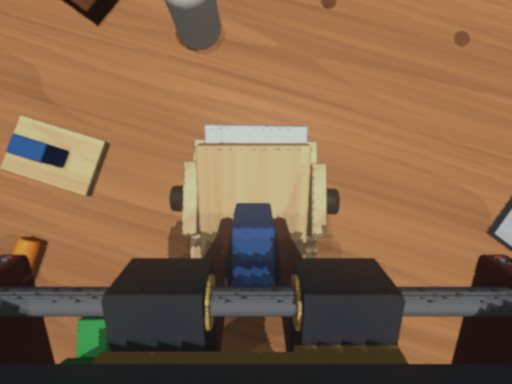

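The plate looks parallel to the bed in the scene and side crops. In the wrist view the bed edge is centred at u=256, about 2 mm in +y, which agrees with the computed shift. I go down to about 9 mm above the bed.

```bash
python3 -m creep '[[[-0.001,0.002,0.02,0,0,0,1],[-0.002,0.002,0.04,0,0,0,1],[-0.002,0.002,0.05,0,0,0,1],[-0.002,0.002,0.05,0,0,0,1],[-0.002,0.002,0.05,0,0,0,1]]]'
python3 - <<'E'
from h import *
b=np.array([.589,-.2515,.095]);y=np.radians(16.5);sl=np.radians(20.7)
n=np.array([-np.sin(sl)*np.cos(y),-np.sin(sl)*np.sin(y),np.cos(sl)])
need(b+n*.0196,tgt(16.5,20.7))
s=manip.state();print(s['moment'])
print("tool F", R.from_rotvec(s['eef_rot']).inv().apply(s['contact_force']), R.from_rotvec(s['eef_rot']).inv().apply(s['moment']))
for n in ("scene","side"): cv2.imwrite(f"pics/{n}4.png",manip.get_image(n)) 
a=cv2.imread("pics/scene4.png")[90:190,90:220];b=cv2.imread("pics/side4.png")[75:175,200:330]
cv2.imwrite("pics/c4.png",cv2.resize(np.hstack([a,b]),None,fx=3,fy=3,interpolation=2))
E
```

```text
time: 6.65
tool_pos: [0.5799, -0.2565, 0.125]
eef_rot: [-3.009, -0.438, -0.557]
contact_force: [-0.0, 0.4, -1.4]
gripper_width: 0.0221
t 6.65 pos [ 0.5799 -0.2565  0.125 ] shift mm [-1.2 -2.3 12. ] turn deg [ 0.09 -0.27  0.07] F [-0.    0.35 -1.42] w 0.022063902407700856
[-0.11423482  0.24859872 -0.03993701]
tool F [-0.41749389 -0.33990534  1.35613565] [-0.05030038 -0.27090347  0.02295781]
```

View pics/c4.png

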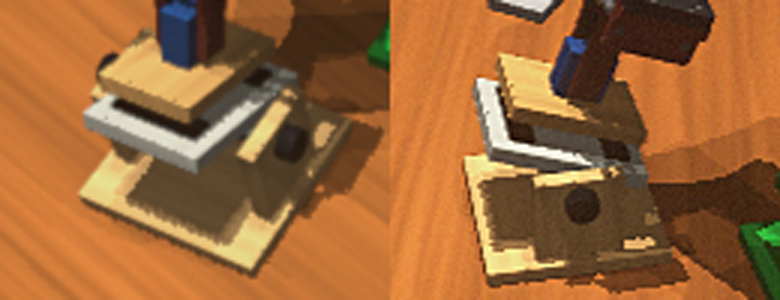

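```bash
cat > r.py <<'E'
from h import *
b=np.array([.589,-.2515,.095]);y=np.radians(16.5);sl=np.radians(20.7)
n=np.array([-np.sin(sl)*np.cos(y),-np.sin(sl)*np.sin(y),np.cos(sl)])
need(b+n*.0196,tgt(16.5,20.7))
s=manip.state();Q=R.from_rotvec(s['eef_rot']).inv()
print("tool F",Q.apply(s['contact_force']).round(2),"M",Q.apply(s['moment']).round(3))
E
python3 -m creep '[[[-0.0005,-0.001,0.004,0,0,0,1],[-0.001,-0.002,0.008,0,0,0,1],[-0.001,-0.002,0.008,0,0,0,1],[-0.001,-0.002,0.008,0,0,0,1]]]'; python3 r.py
python3 -m creep '[[[0,0,0.001,0,0,0,1],[0,0,0.0015,0,0,0,1],[0,0,0.0015,0,0,0,1]]]' >/dev/null; python3 r.py
```

```text
time: 7.25
tool_pos: [0.5808, -0.2539, 0.1163]
eef_rot: [-3.008, -0.437, -0.556]
contact_force: [-0.1, 0.1, -1.6]
gripper_width: 0.0222
t 7.25 pos [ 0.5808 -0.2539  0.1163] shift mm [0.5 0.  3.4] turn deg [ 0.03 -0.23  0.04] F [-0.07  0.05 -1.59] w 0.022180837151609765
tool F [-0.62 -0.07  1.46] M [ 0.051 -0.287 -0.055]
t 7.625 pos [ 0.5813 -0.2538  0.115 ] shift mm [0.4 0.  1.9] turn deg [ 0.04 -0.23  0.04] F [-0.66 -0.3  -1.6 ] w 0.021932272019956837
tool F [-1.24  0.1   1.23] M [ 0.019 -0.22  -0.011]
```

```bash
for i in 1; do python3 -m creep '[[[0,0,0.001,0,0,0,1],[0,0,0.001,0,0,0,1]]]' >/dev/null; python3 r.py; done
python3 -m creep '[[[0,0,0.001,0,0,0,1],[0,0,0.001,0,0,0,1]]]' >/dev/null; python3 r.py
```

```text
t 7.875 pos [ 0.5816 -0.2536  0.114 ] shift mm [0.4 0.  0.9] turn deg [ 0.03 -0.23  0.03] F [-0.17  0.05 -1.4 ] w 0.021950959748705652
tool F [-0.64 -0.1   1.25] M [ 0.024 -0.273 -0.017]
t 8.125 pos [ 0.5821 -0.2535  0.1135] shift mm [0.2 0.  0.3] turn deg [ 0.05 -0.25  0.05] F [-1.13  1.67  3.71] w 0.022070020239496647
tool F [ 0.76 -1.92 -3.68] M [ 0.072 -0.403  0.026]
```

Contact: about 5 N, and the moment suggests the lower strip touched first (x≈-30 mm). I press slightly more and see how the moment shifts.

```bash
python3 -m creep '[[[0,0,0.0005,0,0,0,1],[0,0,0.0005,0,0,0,1],[0,0,0.0005,0,0,0,1]]]' >/dev/null; python3 r.py
python3 -m creep '[[[0,0,0.0005,0,0,0,1],[0,0,0.0005,0,0,0,1],[0,0,0.0005,0,0,0,1]]]' >/dev/null; python3 r.py
```

```text
t 8.5 pos [ 0.5821 -0.2535  0.1135] shift mm [ 0.2 -0.   0.2] turn deg [ 0.06 -0.26  0.06] F [-5.54  1.46  8.22] w 0.021923209914643034
tool F [-1.63 -2.97 -9.43] M [ 0.188 -0.54   0.028]
t 8.875 pos [ 0.5822 -0.2535  0.1134] shift mm [0.1 0.  0.2] turn deg [ 0.07 -0.26  0.07] F [-7.66  1.81 12.81] w 0.021631614923905133
tool F [ -1.79  -3.89 -14.41] M [ 0.338 -0.646  0.077]
```

About 15 N now, with the centre of pressure towards the lower strip (x≈-22 mm) and to tool -y (≈-14 mm). I trim the tilt by feel: pitch a little shallower, with a small roll towards centre.

```bash
python3 -m creep '[[[0,0,0,0.2,-0.5,0,1],[0,0,0,0.4,-1,0,1],[0,0,0,0.4,-1,0,1],[0,0,0,0.4,-1,0,1]]]' >/dev/null; python3 r.py
python3 - <<'E'
from h import *
for n in ("scene","side","wrist"): cv2.imwrite(f"pics/{n}5.png",manip.get_image(n)) 
a=cv2.imread("pics/scene5.png")[90:190,90:220];b=cv2.imread("pics/side5.png")[75:175,200:330]
cv2.imwrite("pics/c5.png",cv2.resize(np.hstack([a,b]),None,fx=3,fy=3,interpolation=2))
E
```

```text
t 9.375 pos [ 0.582  -0.2537  0.1133] shift mm [ 0.4 -0.1  0.1] turn deg [-0.32  0.75  0.07] F [-7.71  0.29 11.64] w 0.0217733171668782
tool F [ -2.89  -2.55 -13.42] M [ 0.151 -0.603  0.079]
```

View pics/c5.png

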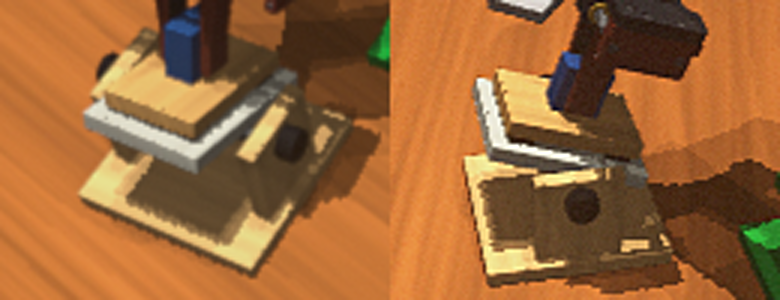

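View pics/wrist5.png

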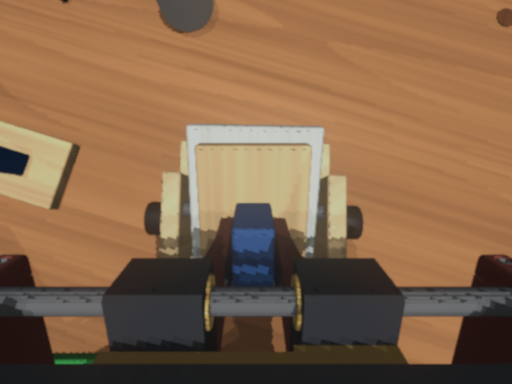

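Scene and wrist views: the board lies on the bed, centred (plate centre u≈253, bed u≈255, so about 1 mm off). There is an even margin at the top edge and no visible lean. Tilting by -1° hardly changed the force, where one-strip contact would have dropped about 7 N, so both strips are bearing. I ease the sideways force and hold to check for drift.

```bash
python3 -m creep '[[[0,-0.0002,0,-0.2,-0.2,0,1],[0,-0.0002,0,-0.2,-0.2,0,1],[0,-0.0002,0,-0.2,-0.2,0,1],[0,-0.0002,0,-0.2,-0.2,0,1]]]' >/dev/null; python3 r.py
python3 -m creep '[[[0,0,0,0,0,0,1],[0,0,0,0,0,0,1],[0,0,0,0,0,0,1],[0,0,0,0,0,0,1],[0,0,0,0,0,0,1],[0,0,0,0,0,0,1]]]' >/dev/null; python3 r.py
```

```text
t 10.025 pos [ 0.582  -0.2536  0.1132] shift mm [ 0.4 -0.  -0. ] turn deg [-0.12  0.95  0.06] F [-8.49 -0.28  8.94] w 0.02211622169744858
tool F [ -4.71  -2.17 -11.18] M [ 0.066 -0.472 -0.049]
t 10.775 pos [ 0.582  -0.2536  0.1132] shift mm [ 0.4 -0.  -0. ] turn deg [-0.12  0.96  0.06] F [-7.8  -0.24  9.86] w 0.022141761332006234
tool F [ -3.76  -2.02 -11.83] M [ 0.099 -0.556  0.004]
```

Stable at about 12.8 N. To settle which strip carries how much, I take averaged force readings, since single ones are noisy. I also use small sideways and pitch probes to find the moment's reference point.

```bash
cat > avg.py <<'E'
from h import *
F=[];M=[];E=[]
for i in range(8):
    manip.get_image("side"); s=manip.state();Q=R.from_rotvec(s['eef_rot']).inv()
    F.append(Q.apply(s['contact_force']));M.append(Q.apply(s['moment']));E.append(s['effort'])
print("t",s['time'],"F",np.mean(F,0).round(2),"sd",np.std(F,0).round(2),"M",np.mean(M,0).round(3),"sd",np.std(M,0).round(3),"eff",np.mean(E,0).round(2))
E
python3 avg.py
python3 -m creep '[[[0.0004,0,0,0,0,0,1],[0.0004,0,0,0,0,0,1]]]' >/dev/null; python3 avg.py
python3 -m creep '[[[0,0,0,0,0.8,0,1],[0,0,0,0,0.8,0,1]]]' >/dev/null; python3 avg.py
```

```text
t 11.175 F [ -3.64  -2.3  -11.94] sd [0.88 0.39 0.59] M [ 0.105 -0.518  0.034] sd [0.03  0.027 0.022] eff [ 1.990e+00 -4.482e+01 -2.152e+01  2.000e+00 -1.530e+00 -3.000e-02]
t 11.825 F [ -5.08  -2.07 -12.58] sd [0.64 0.45 0.66] M [ 0.01  -0.748  0.023] sd [0.026 0.02  0.023] eff [ 2.760e+00 -4.478e+01 -2.187e+01  2.360e+00 -1.560e+00 -3.000e-02]
t 12.475 F [ -2.54  -2.43 -10.76] sd [0.4  0.26 0.55] M [ 0.079 -0.656  0.055] sd [0.038 0.03  0.023] eff [ 1.560e+00 -4.526e+01 -2.125e+01  2.010e+00 -1.400e+00 -4.000e-02]
```

Both strips are loaded: with the reference about 0.15 m behind the TCP, the centre of pressure is within ±15 mm along x, and it moves with pitch as it should. I relieve the leftover sideways force, which biases pressure to one side.

```bash
python3 -m creep '[[[-0.0002,-0.0003,0,-0.2,0,0,1],[-0.0003,-0.0006,0,-0.3,0,0,1],[-0.0003,-0.0006,0,-0.3,0,0,1]]]' >/dev/null; python3 avg.py; python3 r.py
```

```text
t 13.25 F [-1.52 -0.83 -7.77] sd [0.47 0.18 0.6 ] M [-0.056 -0.572  0.049] sd [0.036 0.021 0.034] eff [ 1.410e+00 -4.637e+01 -2.063e+01  1.870e+00 -9.400e-01 -4.000e-02]
t 13.25 pos [ 0.5825 -0.2533  0.1131] shift mm [-0.1  0.1 -0.3] turn deg [0.23 0.13 0.06] F [-4.27 -0.54  6.65] w 0.022132689967810357
tool F [-1.64 -0.66 -7.72] M [-0.07  -0.536  0.058]
```

```bash
python3 -m creep '[[[0,0,0.0003,0,-0.2,0,1],[0,0,0.0006,0,-0.4,0,1],[0,0,0.0006,0,-0.4,0,1],[0,0,0.0006,0,-0.4,0,1]]]' 25 >/dev/null; python3 avg.py; python3 r.py
python3 - <<'E'
from h import *
for n in ("scene","side","wrist"): cv2.imwrite(f"pics/{n}6.png",manip.get_image(n)) 
a=cv2.imread("pics/scene6.png")[90:190,90:220];b=cv2.imread("pics/side6.png")[75:175,200:330]
cv2.imwrite("pics/c6.png",cv2.resize(np.hstack([a,b]),None,fx=3,fy=3,interpolation=2))
E
```

```text
t 14.15 F [ -3.62  -1.73 -13.32] sd [0.36 0.68 0.23] M [ 0.053 -0.505  0.055] sd [0.017 0.025 0.024] eff [  2.55 -43.8  -20.87   2.01  -1.36  -0.05]
t 14.15 pos [ 0.5824 -0.2533  0.113 ] shift mm [ 0.1  0.1 -0.4] turn deg [0.23 0.53 0.06] F [-7.67 -0.65 10.88] w 0.021938781423433577
tool F [ -3.32  -1.51 -12.81] M [ 0.04  -0.503  0.096]
```

View pics/c6.png

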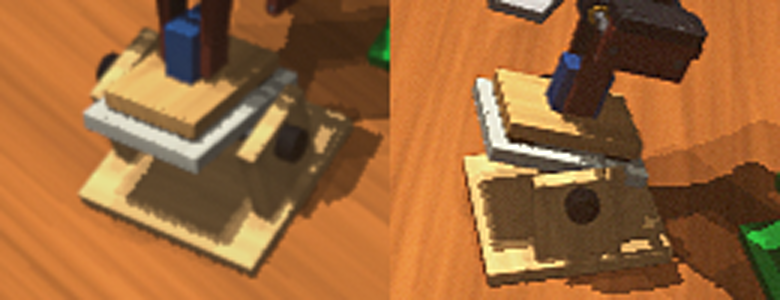

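View pics/wrist6.png

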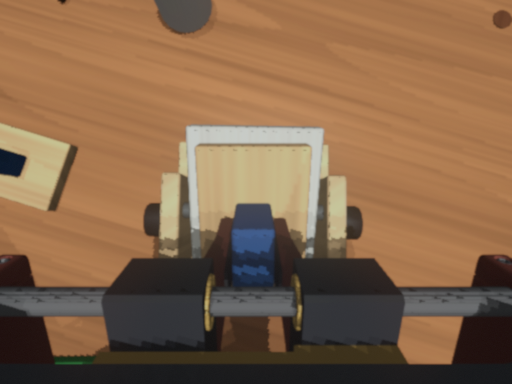

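The pictures show the plate seated, square and centred. Contact is about 14.6 N and steady, with the centre of pressure between the strips, so I hand in.

```bash
python3 -c "
from plant import manip
manip.job_done(); s=manip.state(); print(s['time'],s['contact_force'],s['gripper_width'],s['tool_pos'])"
```

```text
the job is handed in; nothing more can be done
the job is handed in; nothing more can be done
```

I picked up the left-hand plate by its blue block, laid it on the sloped bed of the plywood and aluminium jig, and handed the job in at about 14.3 s. It is still gripped (25 N set) and lightly pressed; the hand-in reports no verdict, so success isn't confirmed.

- **Slope:** I measured about 20.7° from the cameras and trimmed the tilt by feel. The tool ended at about 20.2°.
- **Pressure:** it was about 14–15 N just before hand-in. The force hardly changed when I tilted the tool by 1°, so both strips appear to carry load.
- **Position:** the wrist view shows the plate square and within about 2 mm of the bed's centre. The tool's lean to either side was about 0.004 rad.
- **Bystanders:** I made no contact with the glue bottle, offcut or screwdriver that I know of, but I did not re-measure their positions at the end.

**What is less certain:**
- **Load split between strips:** the point the moment reading refers to is only roughly known (about 0.1–0.2 m behind the TCP). My estimate of the pressure centre along the slope is therefore about -7 to +17 mm. That lies between the strips, but the exact split is unknown.
- **Sideways bias:** the same estimate puts the pressure about 12 mm towards one side, though the lean looked negligible.
- **Pressure drift:** contact fell from about 16 N to 9 N as I made the small corrections, probably from slight slip in the grip. I pressed 0.6 mm more and raised the grip to 25 N before finishing.

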